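Snug down the wing screw of a clamp-lid pot

ROBOT

A 6-joint arm with a two-finger parallel gripper is mounted at the origin on a cart in front of the work surface, level with it; the furniture and walls round the work are solid. World frame = base frame: x ahead of the robot, y to its left, z up, the work surface at z = 0. Lengths are in mm, angles in rad, forces in N, time in s.
With the tool pointing down it reaches from about 275 to 750 mm from the base axis. Payload 10.2 kg.
Tool frame: the origin (TCP) lies at the very end of the fingers, on their centre line; the grasp point (between the pads) lies 19 mm behind it; x points along the fingers, y is the direction in which the jaws open and shut, and the axes are right-handed (so a half turn about x gives the same grasp; the last joint's range is limited). The gripper opens to 85 mm and grips with 20 to 120 N. Pads are 22 mm wide; open, the fingers measure 114 mm over their backs; the gripper's body (76 mm by 85 mm) begins 54 mm behind the grasp point. The pads swing forward as they close: fully open they stand 13 mm farther back than shut.
Start: joints at [-1.474, 0.313, 1.498, -0, 1.331, -0.223], TCP at [165.035, -498.392, 231.294] pointing down, gripper open.
Joint ranges: [-2.94, 2.94], [-0.97, 2.17], [0.19, 2.56], [-1.23, 4.37], [0.02, 3.11], [-2.88, 2.88]. Speed limits (rad/s): [2.39, 2.39, 3.01, 3.14, 3.14, 3.14].

INTERFACE

Orientations are given as a unit quaternion [w, x, y, z].
In Python, from rig import ctrl, viewer, order gives the robot as it stands. The module is installed in compiled form; this text tells all that it offers.
- The arm moves only by the tool carry_out, never from a script. Its argument "deltas" is a list of rows, each a list of 7 numbers: the gripper command: -1 is fully open, 1 is shut, values between are in proportion, then the shift along the tool's x, y, z in mm, then the turn, a rotation vector about the tool's x, y, z in degrees. A call has exactly 5 rows; each row is the pose to reach, as a shift and turn from the pose commanded when the call began, along the tool's axes at that moment; what a row does not reach only later rows make up. A row lasts 1/8 s, in which the tool goes at most 62.5 mm and 10.7 degrees, less where a joint would pass 70% of its speed; a pose out of reach is approached as far as the arm can. A call with a gripper value outside its range is refused whole. The fingers move at their own pace and stop on an object; "newtons" is the grip in N (left out, the last holds). Time passes only in rows, so rows that repeat a pose let the fingers close, or fill a call up. It gives the time, the measured TCP pose, the force and the opening at its end, in the units of the state.
- ctrl.sense(): the state, without advancing time (a new reading comes with each control period).
- viewer.capture(name): name is "side" or "top"; returns the picture (400x640x3 uint8, red, green, blue); there is no depth.
- viewer.calibration(name): a dict with "fx", "fy", "cx", "cy" (pixels), "xyz" and "attitude" of the camera in the world. Camera axes: x right, y down, z forward; pixel columns grow to the right and rows downward; lengths in mm; the calibration is good to about 2 mm. A picture is of the moment at which its call begins. calibration takes no time and is no camera call.
- order.finish_job(): hands the job in, once; it reports no verdict.
The state is a dict: "time_s": time; "joints": joint angles; "dq": joint speeds; "tau": joint torques, N m; "eef_pos": TCP position; "ee_rot": TCP orientation; "force": force on the tool from outside, world axes, zero at the start; "wrist_torque": the same for the moment, N m; "grip_width": opening from 0.0 (shut) to 1.0 (fully open).
Only numpy, scipy, OpenCV 4.12 (cv2) and the standard library are available. Lean on these libraries where they do the work, as an engineer would, in place of code of your own. Each camera call takes 0.05 s, during which the arm holds its last target. There are 200 camera calls.

TASK

The lid of the steel pot is held by a clamp bar whose red wing screw is still loose. Turn the screw clockwise, seen from above, by pushing its wings round with the fingertips, stroke after stroke, until it is fully tight and its foot sits on the lid. Do not pinch the wings, do not lift or tip the pot or shove it out of its place, leave the other things where they are, and finish with the hand clear.

Things in the scene. Friction and masses are not known exactly. Their poses are not given: they have to be found in the camera images.
- pot: Loose, full steel pot, about 3 kg, 132 mm across, 106 mm high to the top of its lid, standing on the worktop. Origin: centre of its underside; z up. Its yaw starts within 0.6 rad of 0. The red wing screw turns about the pot's z axis. Two black side grips stand out along +y and -y to 90 mm from the axis, 56 mm up.
- bar (a point): Middle of the top of the dark steel clamp bar, on the pot's axis, 134 mm over its underside. The bar is 22 mm wide and 160 mm long, along the pot's y; a flat boss on it, 24 mm across, is 4 mm higher.
- valve (a point): Top of the black relief valve post on the lid, 14 mm across, 48 mm from the pot's axis on its +x side, top 167 mm over the underside. It is in the way of a finger that goes round with the wings on that side; the rest of the circle is free.
- wing_screw (a joint): Angle of the red wing screw, rad: grows clockwise seen from above (tightening); 0 backed right out, 6.0 at its hard stop with the foot on the lid. Starts between 0.3 and 1.6. An even friction of 0.05 Nm holds it where it is left; it does not spin on. It sinks 1.6 mm per rad.
- hub (a point): Point on the screw's axis at mid-height of the wings; sinks as the screw turns, to 153.5 mm over the pot's underside when tight. Wings: two upright round ears, each a disc 30 mm in diameter and 8 mm thick, 72 mm over both, so from 15 mm below to 15 mm above this point. Hub 20 mm across, from 15 mm below to 9 mm above.
- ear_a (a point): Centre of one ear, 21 mm from the screw's axis, at the height of point hub. The ear's flat faces look along the circle of turning.
- ear_b (a point): Centre of the opposite ear, 21 mm from the axis.
- mug: Bystander, not to be moved: white and dark striped mug, 90 mm high, behind the pot. Origin: centre of its underside.
- garlic: Bystander, not to be moved: garlic bulb, 60 mm, to the right of the pot. Origin: centre of its underside.
- teaspoon: Bystander, not to be moved: steel teaspoon, 130 mm, lying at the right front. Origin: centre of its underside.
- lemon: Bystander, not to be moved: yellow lemon, 78 mm, at the back. Origin: centre of its underside.
- rice_bowl: Bystander, not to be moved: white bowl, 115 mm across and 52 mm high, at the back right. Origin: centre of its underside.

How it is judged (in metres and radians):
On the way, in this order (a step that is already met when the one before it is completed fails the run):
1. the screw has been turned on but is not yet tight: at 3.6 rad or more (value of joint wing_screw above 3.6 rad).
2. the screw is tight: within 0.2 rad of its stop (value of joint wing_screw above 5.8 rad), for 0.2 s.
At the end, for the whole second after the job is handed in: The wing screw is within 0.2 rad of its stop (joint above 5.8), the pot stands upright at rest within 30 mm of where it stood, and the robot is clear (value of joint wing_screw above 5.8 rad and angle between pot's own z axis and vertical below 0.05 rad and distance of pot from where it was at the start of the episode below 0.03 m and linear speed of pot below 0.01 m/s); the robot touches nothing.
It fails at once if a wing is pinched: fingers press with more than 3 N on a pushed face and on a front face of the wings at once (contact force between any of wing_screw_c1, wing_screw_c2 and the fingers above 3 N and contact force between any of wing_screw_c3, wing_screw_c4 and the fingers above 3 N).
It fails at once if the pot is lifted by more than 8 mm, or tipped by more than 0.15 rad (height (world z) of pot above 0.008 m or angle between pot's own z axis and vertical above 0.15 rad).
It fails at once if the pot is shoved more than 30 mm from its place (distance of pot from where it was at the start of the episode above 0.03 m).
It fails at once if the mug, garlic, teaspoon, lemon or bowl is moved by more than 20 mm (distance of any of mug, garlic, teaspoon, lemon, rice_bowl from where it was at the start of the episode above 0.02 m).
It also fails if it takes over 64 s, if anything falls off the work surface, if the arm or the gripper's body presses on something with over 40 N, if the wrist force passes 120 N, or if a joint passes its speed limit or range.

## Working session

There is one attempt and no reset: what is moved stays moved. The work goes in short steps, Python scripts to look and compute and a tool call to move; the robot and the scene stay as the last step left them, time stands still between calls to the robot, and variables do not carry over. Pictures are saved under pics/ and viewed, about 8 in all and at most 12, crops included, and the job is handed in when it is done.

Besides the shell and the picture viewer there is one more tool, called by a JSON object that holds its "method" and its "body", one argument or row to a line. carry_out: Moves the arm, as the interface text tells. Its arguments: {"type":"object","properties":{"deltas":{"type":"array"},"newtons":{"type":"number"}},"required":["deltas"]}

```bash
mkdir -p pics
python3 - <<'E'
from rig import ctrl, viewer
import cv2
print(ctrl.sense())
for n in("side","top"):
    print(n,viewer.calibration(n)); cv2.imwrite(f"pics/{n}0.png",viewer.capture(n)[:,:,::-1])
E
```

```text
{'time_s': 0.0, 'joints': array([-1.47438483e+00,  3.13434196e-01,  1.49842425e+00,  2.75700318e-05,
        1.33100565e+00, -2.23380434e-01]), 'dq': array([-0.00106577, -0.00040933,  0.00052188, -0.00067566,  0.00026965,
        0.00142005]), 'tau': array([-1.41340442e-04, -4.12264001e+01, -2.59743780e+01, -1.82861913e-04,
        4.10978770e-03,  1.38850203e-05]), 'eef_pos': array([ 165.02368808, -498.12363954,  230.74799452]), 'ee_rot': array([ 0.11213203,  0.69812502,  0.11302807, -0.69804908]), 'force': array([-0.24507163,  1.078323  ,  0.04595252]), 'wrist_torque': array([ 0.03235936, -0.00887068, -0.00940633]), 'grip_width': 0.9974426498794812}
side {'fx': 367.029118972653, 'fy': 367.029118972653, 'cx': 319.4480020707601, 'cy': 195.65427997461495, 'xyz': array([576.08686534, 661.74359952, 454.70069534]), 'attitude': array([ 0.0095921 ,  0.00335315,  0.83770342, -0.54603089])}
top {'fx': 409.61979690778315, 'fy': 409.61979690778315, 'cx': 314.863093105364, 'cy': 200.50375552058154, 'xyz': array([ 487.43995259, -119.57824211,  960.41455474]), 'attitude': array([-0.03366272,  0.7122968 , -0.69966555,  0.04436447])}
```

View pics/side0.png

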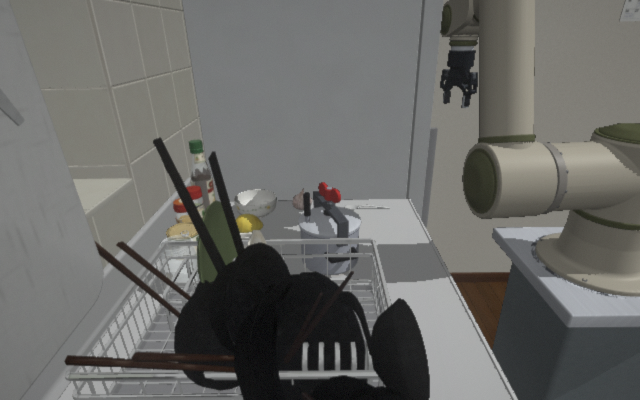

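View pics/top0.png

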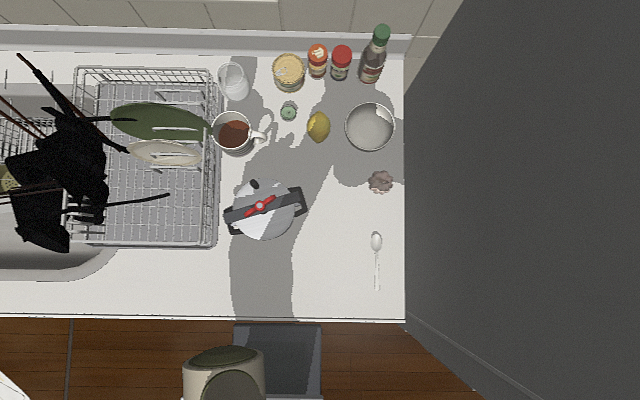

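The top view shows the pot at about (263,205), the red wings running (246,212) to (277,199), and the valve at (254,184). In the side view the wings are at about (330,192). Next I'll measure them.

```bash
cat > h.py <<'E'
import numpy as np, cv2
from rig import ctrl, viewer
from scipy.spatial.transform import Rotation as R
def rot(q): return R.from_quat([q[1],q[2],q[3],q[0]])
def ray(n,uv):
    c=viewer.calibration(n); d=np.array([(uv[0]-c['cx'])/c['fx'],(uv[1]-c['cy'])/c['fy'],1])
    return np.array(c['xyz']),rot(c['attitude']).apply(d)
def plane(n,uv,z):
    o,d=ray(n,uv); return o+d*(z-o[2])/d[2]
def tri(a,b):
    (o,d),(p,e)=ray('top',a),ray('side',b)
    s=np.linalg.lstsq(np.c_[d,-e],p-o,rcond=None)[0]; x,y=o+d*s[0],p+e*s[1]
    return (x+y)/2,np.linalg.norm(x-y)
def red(n,im,box):
    b=im[:,:,:].astype(int); m=((b[...,0]>90)&(b[...,1]<0.45*b[...,0])&(b[...,2]<0.45*b[...,0])).astype(np.uint8)
    k=np.zeros_like(m); x0,y0,x1,y1=box; k[y0:y1,x0:x1]=1; return m*k
E
python3 - <<'E'
from h import *
t=viewer.capture('top'); s=viewer.capture('side')
mt=red('top',t,(220,170,310,245)); ms=red('side',s,(310,170,350,215))
for n,m in(('top',mt),('side',ms)):
    p=np.argwhere(m)[:,::-1]; print(n,len(p),p.mean(0),p.min(0),p.max(0))
pt=np.argwhere(mt)[:,::-1].mean(0); ps=np.argwhere(ms)[:,::-1].mean(0)
print('tri',tri(pt,ps)); print('plane165',plane('top',pt,165))
rr=cv2.minAreaRect(np.argwhere(mt)[:,::-1].astype(np.float32)); bx=cv2.boxPoints(rr); print(rr)
W=np.array([plane('top',q,172)[:2] for q in np.argwhere(mt)[:,::-1]]); u,sv,v=np.linalg.svd(W-W.mean(0)); print('ear dir',v[0],'ext',np.ptp((W-W.mean(0))@v[0]))
print('mid of extent', W.mean(0)+v[0]*((W-W.mean(0))@v[0]).min()/2+v[0]*((W-W.mean(0))@v[0]).max()/2)
# dark bar / valve
g=t.max(2); d=((g<75)).astype(np.uint8); d[:170]=0;d[245:]=0;d[:,:215]=0;d[:,315:]=0
n,l,st,ce=cv2.connectedComponentsWithStats(d)
for i in range(1,n):
    if st[i,4]>15: print(st[i],ce[i])
print('valve guess',plane('top',(254,184),167))
st=ctrl.sense(); print(rot(st['ee_rot']).as_matrix().round(3))
cv2.imwrite('pics/c.png',np.hstack([cv2.resize(t[165:250,210:320],(440,340),interpolation=2),cv2.resize(s[165:250,300:370],(280,340),interpolation=2)])[:,:,::-1])
E
```

```text
top 150 [258.73333333 205.77333333] [244 195] [275 216]
side 118 [330.74576271 192.22033898] [322 183] [340 200]
tri (array([563.03852165, -21.23065898, 160.74961416]), np.float64(1.4378151504672472))
plane165 [563.35381465 -21.78703899 165.        ]
((259.5, 205.50001525878906), (10.013010025024414, 35.56768798828125), 47.48955535888672)
ear dir [-0.56567055  0.82463133] ext 68.59411736193137
mid of extent [563.61201441 -23.99514302]
[250 179   9  10  61] [254.04918033 183.78688525]
[278 187  30  30 288] [296.19791667 200.19791667]
[224 206   9   8  40] [228.    209.675]
[227 223  17  12  85] [233.48235294 229.94117647]
valve guess [605.69701306 -11.44007971 167.        ]
[[-0.     0.314 -0.949]
 [ 0.001 -0.949 -0.314]
 [-1.    -0.001 -0.   ]]
```

View pics/c.png

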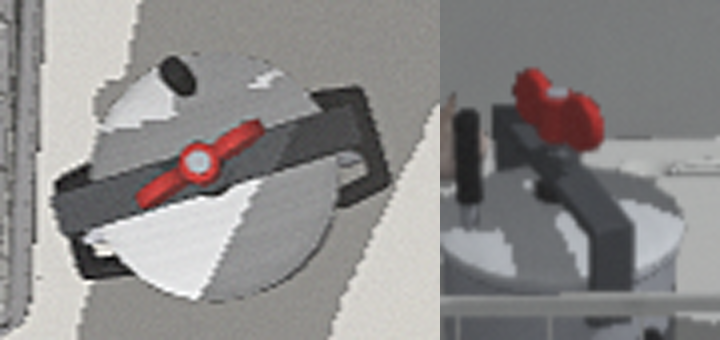

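The close crop shows the hub top at about (259,206) and the ear line at about 124° in the world. The valve is on the far side. The tall panel at the right (y<-330) needs avoiding, so I come out along y first.

{"method": "carry_out", "body": {
  "deltas": [
    [0.2, 0, -61, 1, 0, 0, 0],
    [0.2, 0, -120, -13, 0, 0, 0],
    [0.2, 0, -177, -32, 0, 0, 0],
    [0.2, 0, -226, -64, 0, 0, 0],
    [0.2, 0, -252, -115, 0, 0, 0]
  ],
  "newtons": 40
}}

```text
time_s: 0.82
eef_pos: [194.7, -221.4, 231.4]
ee_rot: [0.112, 0.698, 0.111, -0.698]
force: [1.5, -1.2, -0.5]
grip_width: 0.4
```

{"method": "carry_out", "body": {
  "deltas": [
    [0.2, 0, -10, -55, -10, 0, 0],
    [0.2, 0, -20, -110, -20, 0, 0],
    [0.2, 0, -30, -165, -30, 0, 0],
    [0.2, 0, -40, -220, -40, 0, 0],
    [0.2, 0, -50, -275, -50, 0, 0]
  ]
}}

```text
time_s: 1.45
eef_pos: [441.9, -87.7, 231.3]
ee_rot: [-0.399, -0.584, -0.399, 0.584]
force: [1.4, -1.1, 0.9]
grip_width: 0.402
```

```bash
cat > go.py <<'E'
from h import *
import sys
s=ctrl.sense(); M=rot(s['ee_rot']).as_matrix()
tgt=np.array([float(a) for a in sys.argv[1:4]])
print('pos',s['eef_pos'].round(1),'psi',np.degrees(np.arctan2(M[1,1],M[0,1])).round(1),'tool shift',(M.T@(tgt-s['eef_pos'])).round(1),'j6',s['joints'][5].round(3),'F',s['force'].round(1),'T',s['wrist_torque'].round(3),'xaxis',M[:,0].round(3))
E
python3 go.py 563.5 -23 231
```

```text
pos [441.9 -87.7 231.3] psi -21.3 tool shift [   0.3   89.8 -104.5] j6 -0.085 F [ 1.4 -1.1  0.9] T [-0.04  -0.081  0.016] xaxis [ 0. -0. -1.]
```

{"method": "carry_out", "body": {
  "deltas": [
    [0.2, 0, 30, -35, -10, 0, 0],
    [0.2, 0, 60, -70, -20, 0, 0],
    [0.2, 0, 90, -105, -30, 0, 0],
    [0.2, 0, 90, -105, -40, 0, 0],
    [0.2, 0, 90, -105, -50, 0, 0]
  ]
}}

```text
time_s: 2.08
eef_pos: [562.9, -24.4, 230.7]
ee_rot: [0.608, 0.36, 0.609, -0.361]
force: [-0.6, 1.1, -0.3]
grip_width: 0.401
```

```bash
python3 go.py 563.5 -23 149
python3 - <<'E'
from h import *
t=viewer.capture('top'); s=viewer.capture('side')
cv2.imwrite('pics/d.png',np.hstack([cv2.resize(t[140:260,200:330],(390,360),interpolation=2),cv2.resize(s[125:225,290:390],(360,360),interpolation=2)])[:,:,::-1])
E
```

```text
pos [562.9 -24.4 230.7] psi 28.7 tool shift [81.7  1.2 -0.9] j6 -0.752 F [-0.6  1.1 -0.3] T [ 0.008 -0.028  0.017] xaxis [-0.001  0.    -1.   ]
```

View pics/d.png

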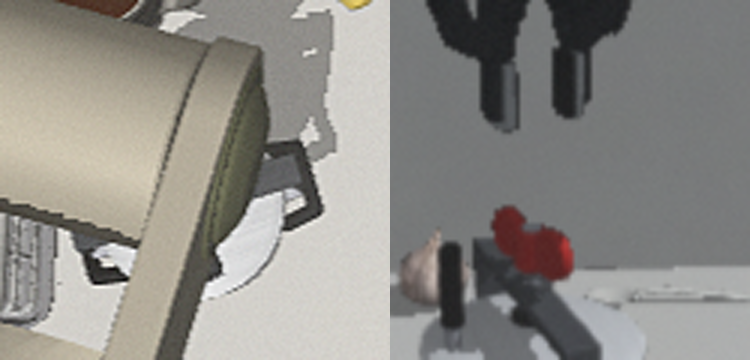

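The left crop is blocked by the arm. In the side crop the fingertips at (500,130) and (572,118) straddle the hub at (533,245), so the hand is centred. I go down between the ears.

{"method": "carry_out", "body": {
  "deltas": [
    [0.2, 20, 1, -1, -5, 0, 0],
    [0.2, 40, 1, -1, -5, 0, 0],
    [0.2, 55, 1, -1, -5, 0, 0],
    [0.2, 68, 1, -1, -5, 0, 0],
    [0.2, 80, 1, -1, -5, 0, 0]
  ]
}}

```text
time_s: 2.8
eef_pos: [563.2, -23.5, 150.8]
ee_rot: [0.622, 0.336, 0.622, -0.336]
force: [0.0, -0.2, 0.6]
grip_width: 0.401
```

```bash
python3 go.py 563.5 -23 149
python3 - <<'E'
from h import *
s=viewer.capture('side')
cv2.imwrite('pics/e.png',cv2.resize(s[145:245,290:390],(500,500),interpolation=2)[:,:,::-1])
E
```

```text
pos [563.2 -23.5 150.8] psi 33.3 tool shift [ 1.8  0.5 -0.3] j6 -0.83 F [ 0.  -0.2  0.6] T [-0.     0.018 -0.02 ] xaxis [ 0. -0. -1.]
```

View pics/e.png

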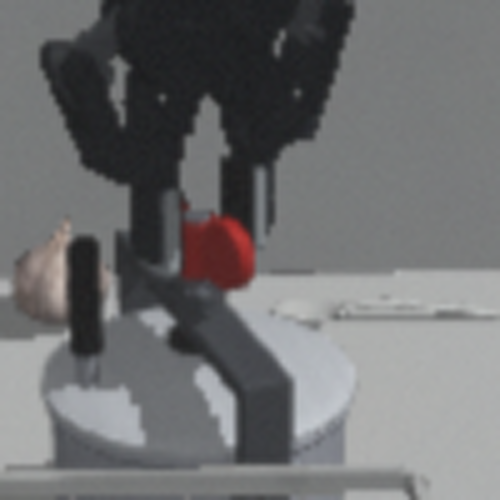

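The fingertips are on either side of the hub, with the near ear at (225,250) between them. There is no contact force, and the knuckles sit well above the valve top at (85,240). Starting the first stroke.

{"method": "carry_out", "body": {
  "deltas": [
    [0.2, 0, 0, 0, 10, 0, 0],
    [0.2, 0, 0, 0, 20, 0, 0],
    [0.2, 0, 0, 0, 30, 0, 0],
    [0.2, 0, 0, 0, 40, 0, 0],
    [0.2, 0, 0, 0, 50, 0, 0]
  ]
}}

```text
time_s: 3.48
eef_pos: [563.5, -23.1, 151.4]
ee_rot: [0.42, 0.569, 0.42, -0.568]
force: [1.6, 2.4, -1.5]
grip_width: 0.401
```

```bash
python3 go.py 563.5 -23 150
```

```text
pos [563.5 -23.1 151.4] psi -17.0 tool shift [ 1.4  0.  -0.1] j6 0.048 F [ 1.6  2.4 -1.5] T [ 0.423 -0.311  0.106] xaxis [ 0.001  0.001 -1.   ]
```

{"method": "carry_out", "body": {
  "deltas": [
    [0.2, 0, 0, 0, 10, 0, 0],
    [0.2, 0, 0, 0, 20, 0, 0],
    [0.2, 0, 0, 0, 30, 0, 0],
    [0.2, 0, 0, 0, 40, 0, 0],
    [0.2, 0, 0, 0, 50, 0, 0]
  ]
}}

```text
time_s: 4.1
eef_pos: [563.8, -23.4, 151.6]
ee_rot: [0.141, 0.694, 0.141, -0.692]
force: [3.5, -0.3, -1.0]
grip_width: 0.404
```

```bash
python3 go.py 563.5 -23 150
python3 - <<'E'
from h import *
s=viewer.capture('side')
cv2.imwrite('pics/f.png',cv2.resize(s[145:245,290:390],(500,500),interpolation=2)[:,:,::-1])
E
```

```text
pos [563.8 -23.4 151.6] psi -67.0 tool shift [ 1.6 -0.5  0.1] j6 0.92 F [ 3.5 -0.3 -1. ] T [ 0.036 -0.403  0.093] xaxis [ 0.002 -0.    -1.   ]
```

View pics/f.png

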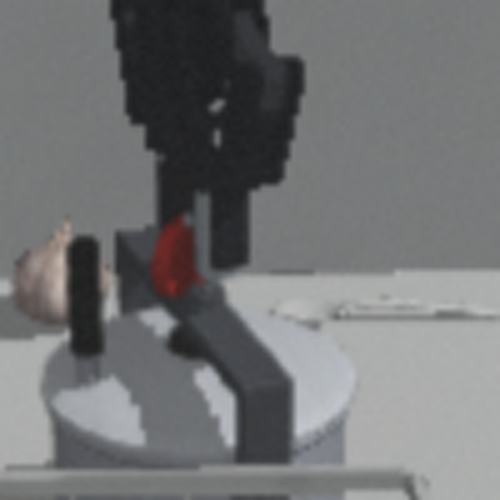

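The screw turns and the pot stands still: the near ear is now at (178,258), swung toward the valve side. Continuing the stroke.

{"method": "carry_out", "body": {
  "deltas": [
    [0.2, 1, 0, 0, 10, 0, 0],
    [0.2, 1, 0, 0, 20, 0, 0],
    [0.2, 1, 0, 0, 30, 0, 0],
    [0.2, 1, 0, 0, 40, 0, 0],
    [0.2, 1, 0, 0, 50, 0, 0]
  ]
}}

```text
time_s: 4.78
eef_pos: [563.6, -23.8, 150.5]
ee_rot: [-0.164, 0.688, -0.164, -0.687]
force: [1.5, -1.7, -0.7]
grip_width: 0.401
```

```bash
python3 go.py 563.5 -23 150
```

```text
pos [563.6 -23.8 150.5] psi -116.9 tool shift [ 0.5 -0.7  0.4] j6 1.79 F [ 1.5 -1.7 -0.7] T [-0.292 -0.299  0.017] xaxis [ 0.001 -0.001 -1.   ]
```

{"method": "carry_out", "body": {
  "deltas": [
    [0.2, 0, 0, 0, 10, 0, 0],
    [0.2, 0, 0, 0, 20, 0, 0],
    [0.2, 0, 0, 0, 30, 0, 0],
    [0.2, 0, 0, 0, 40, 0, 0],
    [0.2, 0, 0, 0, 43, 0, 0]
  ]
}}

```text
time_s: 5.4
eef_pos: [563.2, -22.9, 150.1]
ee_rot: [0.404, -0.58, 0.404, 0.58]
force: [2.4, 2.2, -2.7]
grip_width: 0.405
```

```bash
python3 go.py 563.5 -23 150
```

```text
pos [563.2 -22.9 150.1] psi -159.7 tool shift [ 0.1 -0.3 -0.2] j6 2.538 F [ 2.4  2.2 -2.7] T [ 0.466 -0.2    0.06 ] xaxis [ 0.     0.001 -1.   ]
```

Pushing further isn't needed this stroke. I unload, lift, and turn back.

{"method": "carry_out", "body": {
  "deltas": [
    [0.2, 0, 0, 0, -10, 0, 0],
    [0.2, -20, 0, 0, -20, 0, 0],
    [0.2, -45, 0, 0, -30, 0, 0],
    [0.2, -45, 0, 0, -40, 0, 0],
    [0.2, -45, 0, 0, -50, 0, 0]
  ]
}}

```text
time_s: 6.02
eef_pos: [563.2, -23.5, 195.7]
ee_rot: [-0.118, 0.697, -0.118, -0.697]
force: [-0.2, -0.6, -0.3]
grip_width: 0.4
```

{"method": "carry_out", "body": {
  "deltas": [
    [0.2, 0, 0, 0, -10, 0, 0],
    [0.2, 0, 0, 0, -20, 0, 0],
    [0.2, 0, 0, 0, -30, 0, 0],
    [0.2, 0, 0, 0, -40, 0, 0],
    [0.2, 0, 0, 0, -50, 0, 0]
  ]
}}

```text
time_s: 6.65
eef_pos: [563.2, -23.5, 195.5]
ee_rot: [0.188, 0.682, 0.188, -0.682]
force: [-0.5, 0.9, -1.3]
grip_width: 0.4
```

{"method": "carry_out", "body": {
  "deltas": [
    [0.2, 0, 0, 0, -10, 0, 0],
    [0.2, 0, 0, 0, -20, 0, 0],
    [0.2, 0, 0, 0, -30, 0, 0],
    [0.2, 0, 0, 0, -40, 0, 0],
    [0.2, 0, 0, 0, -50, 0, 0]
  ]
}}

```text
time_s: 7.28
eef_pos: [563.1, -23.5, 195.5]
ee_rot: [0.458, 0.539, 0.458, -0.539]
force: [-0.1, 0.9, -0.1]
grip_width: 0.399
```

{"method": "carry_out", "body": {
  "deltas": [
    [0.2, 0, 0, 0, -10, 0, 0],
    [0.2, 0, 0, 0, -20, 0, 0],
    [0.2, 0, 0, 0, -30, 0, 0],
    [0.2, 0, 0, 0, -40, 0, 0],
    [0.2, 0, 0, 0, -50, 0, 0]
  ]
}}

```text
time_s: 7.9
eef_pos: [563.2, -23.5, 195.4]
ee_rot: [0.643, 0.294, 0.643, -0.294]
force: [0.1, 0.2, 0.1]
grip_width: 0.392
```

```bash
python3 go.py 563.5 -23 150
python3 - <<'E'
from h import *
s=viewer.capture('side')
cv2.imwrite('pics/g.png',cv2.resize(s[135:235,290:390],(500,500),interpolation=2)[:,:,::-1])
E
```

```text
pos [563.2 -23.5 195.4] psi 40.8 tool shift [45.4  0.6 -0.1] j6 -0.961 F [0.1 0.2 0.1] T [ 0.05  -0.003  0.048] xaxis [ 0. -0. -1.]
```

View pics/g.png

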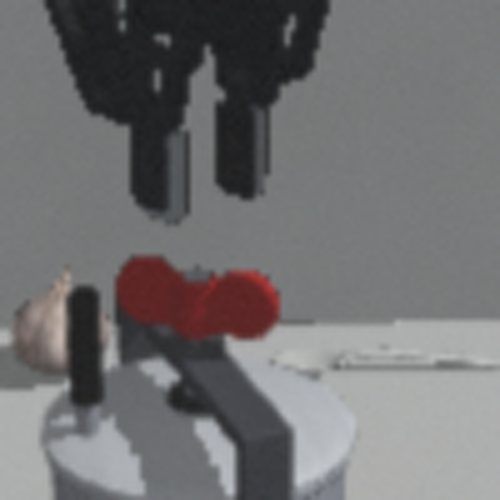

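The ears now lie with their flats toward the side camera, centres at (150,292) and (242,304), about -28° in the world as expected. So about 150° has been turned, and the pot is unmoved. Second stroke.

{"method": "carry_out", "body": {
  "deltas": [
    [0.2, 6, 0, 0, -9, 0, 0],
    [0.2, 12, 0, 0, -17, 0, 0],
    [0.2, 25, 0, 0, -17, 0, 0],
    [0.2, 37, 0, 0, -17, 0, 0],
    [0.2, 46, 0, 0, -17, 0, 0]
  ]
}}

```text
time_s: 8.57
eef_pos: [562.9, -23.4, 148.2]
ee_rot: [0.678, 0.199, 0.679, -0.199]
force: [0.3, -1.3, -0.8]
grip_width: 0.401
```

```bash
python3 go.py 563.5 -23 150
```

```text
pos [562.9 -23.4 148.2] psi 57.2 tool shift [-1.8  0.6  0.3] j6 -1.248 F [ 0.3 -1.3 -0.8] T [0.014 0.004 0.031] xaxis [-0.001  0.    -1.   ]
```

{"method": "carry_out", "body": {
  "deltas": [
    [0.2, 0, 0, 0, 10, 0, 0],
    [0.2, 0, 0, 0, 20, 0, 0],
    [0.2, 0, 0, 0, 30, 0, 0],
    [0.2, 0, 0, 0, 40, 0, 0],
    [0.2, 0, 0, 0, 50, 0, 0]
  ]
}}

```text
time_s: 9.2
eef_pos: [563.1, -22.8, 148.7]
ee_rot: [0.529, 0.469, 0.53, -0.469]
force: [2.0, 3.1, -2.8]
grip_width: 0.397
```

```bash
python3 go.py 563.5 -23 150
```

```text
pos [563.1 -22.8 148.7] psi 6.9 tool shift [-1.3  0.4  0.2] j6 -0.37 F [ 2.   3.1 -2.8] T [ 0.473 -0.186  0.069] xaxis [-0.     0.001 -1.   ]
```

{"method": "carry_out", "body": {
  "deltas": [
    [0.2, 0, 0, 0, 10, 0, 0],
    [0.2, 0, 0, 0, 20, 0, 0],
    [0.2, 0, 0, 0, 30, 0, 0],
    [0.2, 0, 0, 0, 40, 0, 0],
    [0.2, 0, 0, 0, 50, 0, 0]
  ]
}}

```text
time_s: 9.82
eef_pos: [563.5, -23.1, 148.9]
ee_rot: [0.282, 0.649, 0.282, -0.648]
force: [2.6, 1.8, -0.5]
grip_width: 0.402
```

```bash
python3 go.py 563.5 -23 150
```

```text
pos [563.5 -23.1 148.9] psi -43.1 tool shift [-1.1 -0.1 -0.1] j6 0.502 F [ 2.6  1.8 -0.5] T [ 0.229 -0.363  0.111] xaxis [ 0.001  0.    -1.   ]
```

{"method": "carry_out", "body": {
  "deltas": [
    [0.2, 0, 0, 0, 7, 0, 0],
    [0.2, 0, 0, 0, 14, 0, 0],
    [0.2, 0, 0, 0, 20, 0, 0],
    [0.2, 0, 0, 0, 26, 0, 0],
    [0.2, 0, 0, 0, 32, 0, 0]
  ]
}}

```text
time_s: 10.45
eef_pos: [563.6, -23.5, 149.1]
ee_rot: [0.093, 0.701, 0.093, -0.701]
force: [3.0, -0.7, -1.2]
grip_width: 0.401
```

```bash
python3 go.py 563.5 -23 149
```

```text
pos [563.6 -23.5 149.1] psi -74.9 tool shift [ 0.1 -0.5 -0. ] j6 1.059 F [ 3.  -0.7 -1.2] T [-0.003 -0.479  0.032] xaxis [ 0.001 -0.    -1.   ]
```

{"method": "carry_out", "body": {
  "deltas": [
    [0.2, 0, 0, 0, 4, 0, 0],
    [0.2, 0, 0, 0, 8, 0, 0],
    [0.2, 0, 0, 0, 12, 0, 0],
    [0.2, 0, 0, 0, 16, 0, 0],
    [0.2, 0, 0, 0, 20, 0, 0]
  ]
}}

```text
time_s: 11.08
eef_pos: [563.6, -23.6, 149.0]
ee_rot: [-0.03, 0.707, -0.03, -0.706]
force: [3.0, -0.1, -1.1]
grip_width: 0.397
```

```bash
python3 go.py 563.5 -23 149
```

```text
pos [563.6 -23.6 149. ] psi -94.9 tool shift [ 0.  -0.6  0.1] j6 1.407 F [ 3.  -0.1 -1.1] T [-0.152 -0.397  0.019] xaxis [ 0.001 -0.    -1.   ]
```

{"method": "carry_out", "body": {
  "deltas": [
    [0.2, 0, 0, 0, 4, 0, 0],
    [0.2, 0, 0, 0, 8, 0, 0],
    [0.2, 0, 0, 0, 12, 0, 0],
    [0.2, 0, 0, 0, 16, 0, 0],
    [0.2, 0, 0, 0, 16, 0, 0]
  ]
}}

```text
time_s: 11.7
eef_pos: [563.3, -23.6, 149.1]
ee_rot: [-0.127, 0.696, -0.127, -0.695]
force: [1.8, -1.7, -1.5]
grip_width: 0.4
```

```bash
python3 go.py 563.5 -23 149
```

```text
pos [563.3 -23.6 149.1] psi -110.7 tool shift [ 0.1 -0.6  0. ] j6 1.682 F [ 1.8 -1.7 -1.5] T [-0.173 -0.26   0.376] xaxis [ 0. -0. -1.]
```

{"method": "carry_out", "body": {
  "deltas": [
    [0.2, 0, 0, 0, 4, 0, 0],
    [0.2, 0, 0, 0, 8, 0, 0],
    [0.2, 0, 0, 0, 12, 0, 0],
    [0.2, 0, 0, 0, 12, 0, 0],
    [0.2, 0, 0, 0, 12, 0, 0]
  ]
}}

```text
time_s: 12.32
eef_pos: [563.0, -23.3, 149.1]
ee_rot: [0.198, -0.679, 0.198, 0.679]
force: [0.5, 0.4, -0.5]
grip_width: 0.402
```

```bash
python3 go.py 563.5 -23 149
python3 - <<'E'
from h import *
s=viewer.capture('side')
cv2.imwrite('pics/i.png',cv2.resize(s[145:245,290:390],(500,500),interpolation=2)[:,:,::-1])
E
```

```text
pos [563.  -23.3 149.1] psi -122.6 tool shift [ 0.1 -0.5 -0.2] j6 1.89 F [ 0.5  0.4 -0.5] T [ 0.156 -0.071  0.388] xaxis [-0.  0. -1.]
```

View pics/i.png

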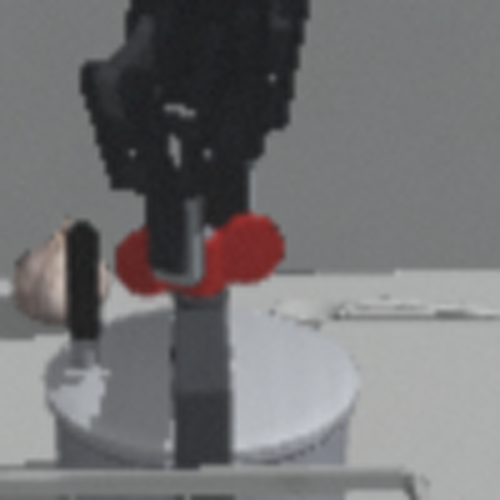

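Torque about z jumped from about 0.03 to 0.38 Nm and stayed there. The pot itself began to yaw: the bar now points at the camera at (205,400). So the screw is at its stop, after about 280°. Backing off and lifting clear.

{"method": "carry_out", "body": {
  "deltas": [
    [0.2, 0, 0, 0, -8, 0, 0],
    [0.2, 0, 0, 0, -16, 0, 0],
    [0.2, -25, 0, 0, -16, 0, 0],
    [0.2, -60, 0, 0, -16, 0, 0],
    [0.2, -110, 0, 0, -16, 0, 0]
  ]
}}

```text
time_s: 13.0
eef_pos: [562.6, -23.4, 259.7]
ee_rot: [0.103, -0.699, 0.102, 0.7]
force: [-0.5, -0.4, -0.2]
grip_width: 0.398
```

```bash
python3 go.py 400 -100 260
```

```text
pos [562.6 -23.4 259.7] psi -106.7 tool shift [  0.  120.1 133.8] j6 1.612 F [-0.5 -0.4 -0.2] T [-0.008 -0.018 -0.051] xaxis [-0.002  0.001 -1.   ]
```

Move off so the top camera can see the result.

{"method": "carry_out", "body": {
  "deltas": [
    [0.2, 0, 30, 33, 0, 0, 0],
    [0.2, 0, 60, 67, 0, 0, 0],
    [0.2, 0, 90, 100, 0, 0, 0],
    [0.2, 0, 120, 134, 0, 0, 0],
    [0.2, 0, 120, 134, 0, 0, 0]
  ]
}}

```text
time_s: 13.62
eef_pos: [398.9, -100.6, 259.8]
ee_rot: [-0.103, 0.7, -0.103, -0.699]
force: [-0.0, 0.4, 0.6]
grip_width: 0.402
```

Run:
```python
from h import *
t=viewer.capture('top'); s=viewer.capture('side')
mt=red('top',t,(220,170,310,245)); ms=red('side',s,(300,160,360,225))
P=[np.argwhere(m)[:,::-1].mean(0) for m in(mt,ms)]; print([int(m.sum()) for m in (mt,ms)],P,tri(*P))
print('side rows',np.argwhere(ms).min(0),np.argwhere(ms).max(0))
W=np.array([plane('top',q,165)[:2] for q in np.argwhere(mt)[:,::-1]]); v=np.linalg.svd(W-W.mean(0))[2]; print(W.mean(0),v[0])
cv2.imwrite('pics/j.png',np.hstack([cv2.resize(t[120:270,200:400],(480,360),interpolation=2),cv2.resize(s[145:245,290:375],(306,360),interpolation=2)])[:,:,::-1])
```

```text
[61, 268] [array([258.57377049, 202.73770492]), array([329.0261194 , 195.96268657])] (array([568.18324558, -19.74627077, 153.37576103]), np.float64(4.585091576534792))
side rows [189 314] [202 345]
[569.32565515 -21.27697033] [-0.96570637 -0.25963668]
```

View pics/j.png

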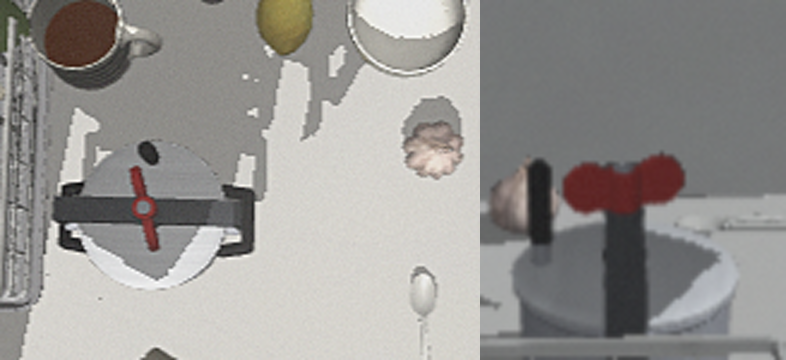

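The hub is at (143,207) in the top crop, the same place as before, and the pot stands upright, yawed by about 17°. Everything else is in place and the hand is clear. The triangulated hub height is 153.4 mm, against 153.5 mm when tight. Handing in.

```bash
python3 -c "
from rig import order; print(order.finish_job())"
```

```text
the job is handed in; nothing more can be done
None
```

The wing screw is tight, and I handed the job in at about 14 s of robot time. I held the fingers part-open on either side of the hub and turned the hand clockwise, pushing both ears at once. It took two strokes, about 150° and 125–130°, with a lift and turn back between them.

**Last checks:**
- **At the stop:** the torque about the screw's axis jumped from about 0.03 to 0.38 Nm and stayed there.
- **Height:** the hub triangulates to 153.4 mm, against 153.5 mm when tight. The two camera rays disagree by 4.6 mm, so this is only a rough confirmation. The torque and the turned angle (about 275–280°) are the firmer evidence.
- **Pot:** it stands upright and its hub is within about 1 pixel of where it started. It did turn about 17° in place when I pushed against the stop.
- **Other things:** in the final view the mug, garlic, teaspoon, lemon and bowl looked unmoved; I did not measure them.
- **Hand:** it is clear and reads almost no force.

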